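Lay the standing carton label up and butt it into the scan corner

TASK

Tip the standing brown carton over with a push high on its labelled side, so that it lies on the white bed with the label facing up. Then slide it square against the fence and press it firmly home against the end stop, and leave it touching there, snug in the corner. Push gently, the carton dents easily (20 N at most); leave the other things on the bench where they are.

Things in the scene. Friction and masses are not known exactly. Their poses are not given: they have to be found in the camera images.
- carton: Brown sealed carton of candle tins, 130 x 90 x 200 mm, 0.45 to 0.85 kg, evenly filled; stands on end. Origin: centre of that end. Axes: z along its 200 mm length (up at the start), y across the 90 mm, out of the labelled face, x across the 130 mm, towards the fence. Too wide to grasp. Tilted past about 24 deg it falls by itself (harmless to tins and board); over 20 N of push dents it.
- carton_label (a point): Centre of the carton's labelled 130 x 200 mm face (white label, orange band, bar code), at carton (0, 45, 100) mm; carton's axes. At the start it looks along the station's +y, within 15 deg, away from the end stop. The carton slides on the bed at a fairly steady 2 to 8 N felt at the tool, depending on its hidden weight and friction; pushed low it slides instead of tipping.
- carton_top (a point): Centre of the carton's 130 x 90 mm end that is on top at the start, at carton (0, 0, 200) mm; carton's axes. With the carton tipped over label up, this end looks towards the end stop.
- carton_side (a point): Centre of the carton's 90 x 200 mm side nearest the fence, at carton (65, 0, 100) mm; carton's axes.
- station: Fixed label-and-scan station: white bed plate 8 mm thick, x -125 to +125, y -320 to +280 mm, and an aluminium fence along its far edge: face (towards the robot) at x = +100 mm, 30 mm thick, full length, top 68 mm above the bench. Bar-code reader on a post behind the fence's -y end, 275 mm high. Origin: bench level under the bed; x to the fence, y along it, z up.
- stop: Fixed end stop clamped on the fence: aluminium bracket with a blue face plate before it (104 wide, 61 mm high, rigid, square to the fence) on a locked set screw, 10 to 30 mm out of the bracket's front. That setting is not measured: feel for it. Star knob 94 mm above the bed. Origin: bracket front at the fence face, bed level. Axes as the station's: plate x -114 to -10 mm, carton on +y.
- tumbler_a: Bystander, loose: grey candle tumbler, 80 dia x 90 high mm. Origin: centre of its underside, z up.
- tumbler_b: Bystander, loose: second grey candle tumbler, 80 dia x 90 high mm. Origin: centre of its underside, z up.
- tumbler_white: Bystander, loose: white candle tumbler, 74 dia x 85 high mm. Origin: centre of its underside, z up.
- tin_a: Bystander, loose: round silver candle tin, 78 dia x 50 high mm. Origin: centre of its underside, z up.
- tin_b: Bystander, loose: second silver candle tin, 78 dia x 50 high mm. Origin: centre of its underside, z up.
- tape_gun: Bystander, loose: red hand tape dispenser lying flat, about 230 x 90 x 56 mm. Origin: centre of its underside, z up.
- label_roll: Bystander, loose: roll of blank white labels lying flat, 100 dia x 60 high mm. Origin: centre of its underside, z up.

How it is judged:
By the outcome, as a careful person would: the job done as asked, in the order asked, and still so for the second after the job is handed in, with the robot touching nothing.
It also fails if it takes over 72 s, if anything falls off the work surface, if the arm or the gripper's body presses on something with over 40 N, if the wrist force passes 120 N, or if a joint passes its speed limit or range.

ROBOT

A 7-joint arm with a two-finger parallel gripper is mounted at the origin on the work surface. World frame = base frame: x ahead of the robot, y to its left, z up, the work surface at z = 0. Lengths are in m, angles in rad, forces in N, time in s.
With the tool pointing down it reaches from about 0.4 to 0.9 m from the base axis. Payload 5.5 kg.
Tool frame: the origin (TCP) lies on the centre line of the jaws, within the pads' length; the fingertips stand nose_length ahead of it and the grasp point (between the pads) is the TCP (nose_length is the distance from the TCP to the fingertips, in m); z points along the fingers, y is the line along which they close (so a half turn about z gives the same grasp; the last joint's range is limited). The gripper opens to 85 mm and grips with 20 to 120 N. Pads are 22 mm wide; open, the fingers measure 114 mm over their backs; the gripper's body (76 mm by 85 mm) begins 54 mm behind the grasp point. The pads swing forward as they close: fully open they stand 13 mm farther back than shut.
Start: joints at [1.558, 0.501, -0.427, 1.55, 0.221, 1.138, -0.21], TCP at [0.177, -0.625, 0.25] pointing down, gripper open.
Joint ranges: [-2.88, 2.88], [-0.31, 2.03], [-1.54, 1.56], [0.2, 2.42], [-1.41, 4.55], [0.19, 2.02], [-2.57, 2.57]. Speed limits (rad/s): [2.57, 2.57, 3.14, 3.14, 3.14, 3.14, 3.14].

INTERFACE

Orientations are given as a unit quaternion [x, y, z, w].
In Python, from rig import observe, camera, close_job, nose_length gives the robot as it stands.
- The arm moves only by the tool play_rows, never from a script. Its argument "targets" is a list of rows, each an object of numbers: "x", "y", "z": the shift along the tool's x, y, z in mm; "rx", "ry", "rz": the turn, a rotation vector about the tool's x, y, z in degrees; "grip": the closure, from 0 (fully open) to 1 (shut). A call has 1 to 8 rows; each row is the pose to reach, as a shift and turn from the pose commanded when the call began, along the tool's axes at that moment; what a row does not reach only later rows make up. A row lasts 1/10 s, in which the tool goes at most 50 mm and 8.59 degrees, less where a joint would pass 70% of its speed; a pose out of reach is approached as far as the arm can. A call with a gripper value outside its range is refused whole. The fingers move at their own pace and stop on an object; the grip force is fixed at half the most. Time passes only in rows, so rows that repeat a pose let the fingers close. It gives the time, the measured TCP pose, the force, the opening and the grip force at its end, in the units of the state.
- observe(): the state, without advancing time (a new reading comes with each control period).
- camera(name): name is "scene" or "top" or "wrist"; returns a dict with "img" (480x640x3 uint8, red, green, blue), "fx", "fy", "cx", "cy" (pixels), "camera_from_world" (4x4, takes a point from world to camera coordinates); the wrist camera has in their place "T_tool_cam" (4x4, takes a point from camera to tool coordinates, whose origin is the TCP and whose axes are the flange's). Camera axes: x right, y down, z forward; pixel columns grow to the right and rows downward; lengths in m; the calibration is good to about 2 mm. The wrist camera is an equidistant fisheye: a pixel r from the principal point sees the ray r / f radians off the axis. A picture is of the moment at which its call begins: read the wrist's pose just before it. There is no depth.
- close_job(): hands the job in; it is judged then, once.
The state is a dict: "t": time; "qpos": joint angles; "joint_vel": joint speeds; "joint_torque": joint torques, N m; "tcp_pos": TCP position; "ee_rot": TCP orientation; "contact_force": force on the tool from outside, world axes, zero at the start; "torque": the same for the moment, N m; "finger_gap": finger opening in m; "gripper_force": force on a finger pad.
Only numpy, scipy, OpenCV 4.12 (cv2) and the standard library are available. Lean on these libraries where they do the work, as an engineer would, in place of code of your own. Each camera call takes 0.05 s, during which the arm holds its last target. There are 200 camera calls.

## Working session

There is one attempt and no reset: what is moved stays moved. The work goes in short steps, Python scripts to look and compute and a tool call to move; the robot and the scene stay as the last step left them, time stands still between calls to the robot, and variables do not carry over. Pictures are saved under pics/ and viewed, at most 10 in all, crops included, and the job is handed in when it is done.

Besides the shell and the picture viewer there is one more tool, called after ">>>" as name(argument=value, ...), one argument or row to a line, values as JSON. play_rows: Moves the arm, as the interface text tells. Its arguments: {"type":"object","properties":{"targets":{"type":"array","items":{"type":"object","properties":{"x":{"type":"number"},"y":{"type":"number"},"z":{"type":"number"},"rx":{"type":"number"},"ry":{"type":"number"},"rz":{"type":"number"},"grip":{"type":"number"}}}}},"required":["targets"]}

```bash
mkdir -p pics; ls; python3 - <<'E'
from rig import observe,camera,nose_length
import cv2,numpy as np
s=observe();print({k:np.round(v,3).tolist() for k,v in s.items()}, nose_length)
for n in("scene","top"):
    c=camera(n);cv2.imwrite(f"pics/{n}0.png",c["img"][:,:,::-1])
    print(n,c["fx"],c["fy"],c["cx"],c["cy"],np.round(c["camera_from_world"],4).tolist())
E
```

```text
pics
{'t': 0.0, 'qpos': [1.558, 0.502, -0.427, 1.551, 0.221, 1.138, -0.21], 'joint_vel': [-0.0, 0.001, 0.001, -0.0, 0.001, 0.001, -0.001], 'joint_torque': [-0.0, -56.953, -5.816, -28.095, 0.011, 0.012, 0.0], 'tcp_pos': [0.177, -0.625, 0.249], 'ee_rot': [0.991, 0.137, -0.0, -0.001], 'contact_force': [0.145, -0.287, 0.586], 'torque': [0.006, 0.057, -0.014], 'gripper_force': 0.0, 'finger_gap': 0.085} 0.019
scene 580.4562973549953 580.4562973549953 318.14773852900805 241.54635188902475 [[0.6795, 0.7337, -0.0014, -0.3515], [0.599, -0.5558, -0.5765, -0.2365], [-0.4237, 0.3908, -0.8171, 2.0237], [0.0, 0.0, 0.0, 1.0]]
top 485.85682853370014 485.85682853370014 318.0490369102694 237.6219848829525 [[-0.0032, -0.9998, -0.0174, 0.0184], [-0.9852, 0.0061, -0.1713, 0.5775], [0.1714, 0.0166, -0.9851, 1.1495], [0.0, 0.0, 0.0, 1.0]]
```

View pics/scene0.png

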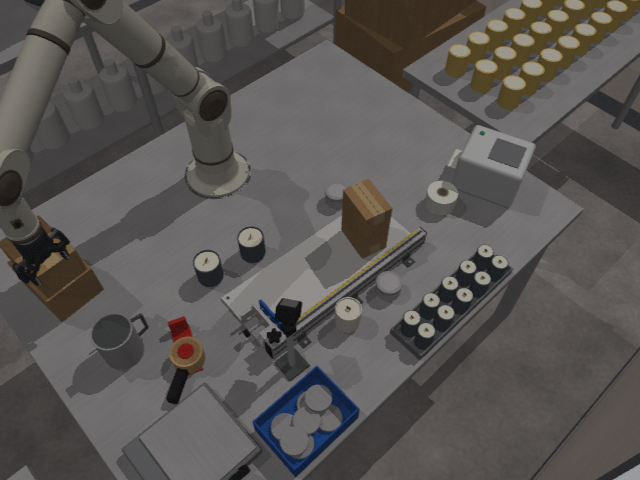

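View pics/top0.png

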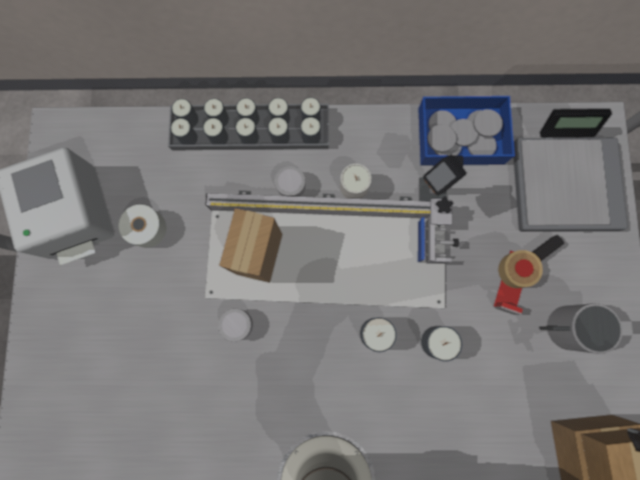

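The top view shows the carton at about (250,245), with its label facing left (world +y). The blue stop plate is at (422,240), the fence runs along row 205, tumblers stand at (379,334) and (444,343), and a tin is at (236,324). I'll zoom in for measurement.

```bash
python3 - <<'E'
import cv2
i=cv2.imread("pics/top0.png")[185:335,195:461]
i=cv2.convertScaleAbs(i,alpha=1.5)
cv2.imwrite("pics/top0c.png",cv2.resize(i,None,fx=3,fy=3,interpolation=cv2.INTER_CUBIC))
E
```

```text
(no output)
```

View pics/top0c.png

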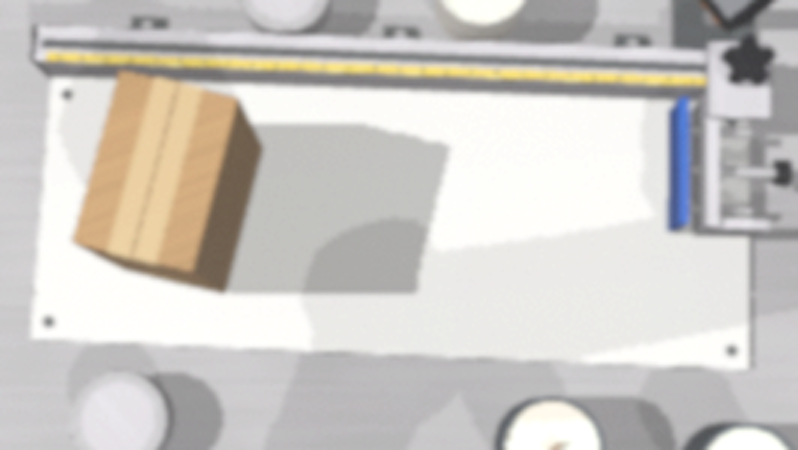

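```bash
cat > h.py <<'E'
import numpy as np
from rig import observe,camera
from scipy.optimize import least_squares
T=np.array([[-0.0032,-0.9998,-0.0174,0.0184],[-0.9852,0.0061,-0.1713,0.5775],[0.1714,0.0166,-0.9851,1.1495],[0,0,0,1]])
F,CX,CY=485.857,318.049,237.622
def proj(p):
    q=np.asarray(p)@T[:3,:3].T+T[:3,3]; return q[:,:2]/q[:,2:]*F+[CX,CY]
def back(uv,z):
    d=T[:3,:3].T@np.array([(uv[0]-CX)/F,(uv[1]-CY)/F,1]); c=-T[:3,:3].T@T[:3,3]
    return c+d*(z-c[2])/d[2]
def crop(p): return np.array([195,185])+(np.array(p)+.5)/3-.5
def pose(p,P):
    c,s=np.cos(p[2]),np.sin(p[2]); P=np.asarray(P,float)
    return np.c_[P[:,0]*c-P[:,1]*s+p[0],P[:,0]*s+P[:,1]*c+p[1],P[:,2]]
def fit(P,uv,p0): 
    r=least_squares(lambda p:(proj(pose(p,P))-uv).ravel(),p0,loss='soft_l1'); return r.x,np.abs(r.fun).max()
def to(p,q):
    c,s=np.cos(p[2]),np.sin(p[2]); d=np.asarray(q)[:2]-p[:2]; return np.array([c*d[0]+s*d[1],-s*d[0]+c*d[1]])
E
python3 - <<'E'
from h import *
P=[(-.125,.28,.008),(-.125,-.32,.008),(.1,.28,.008),(.13,.28,.068)]
st,e=fit(P,crop([(31,338),(748,369),(50,75),(36,27)]),[.5,0,0]);print("station",st,e)
h=.008
C=[(.065,.045,.2+h),(.065,-.045,.2+h),(-.065,-.045,.2+h),(-.065,.045,.2+h),(-.065,-.045,h)]
ca,e=fit(C,crop([(119,70),(238,98),(195,271),(74,241),(225,291)]),[.5,.15,0]);print("carton",ca,e,"in st",to(st,ca),np.degrees(ca[2]-st[2]))
for n,p,z in[("plate",(680,98),.069),("plate",(670,228),.069),("tinA",(122,418),.05),("tumb",(552,440),.09)]:
    print(n,back(crop(p),z),to(st,back(crop(p),z)))
print("cam",-T[:3,:3].T@T[:3,3])
for f in[(45,64),(705,88)]: print(to(st,back(crop(f),.068)))
E
```

```text
station [ 0.54604994  0.01732721 -0.04545804] 0.713404120840238
carton [ 0.54411534  0.16584788 -0.23394834] 0.9786793732549768 in st [-0.00868174  0.14827933] -10.799698535038749
plate [ 0.6229056  -0.23657171  0.069     ] [ 0.08831403 -0.25014413]
plate [ 0.51662923 -0.22440313  0.069     ] [-0.01840551 -0.24281757]
tinA [0.36824314 0.21505386 0.05      ] [-0.1866083   0.18944242]
tumb [ 0.35070281 -0.12388813  0.09      ] [-0.18872817 -0.1499465 ]
cam [ 0.37198758 -0.00420813  1.23161836]
[0.09713243 0.27012247]
[ 0.09764525 -0.27054404]
```

```bash
cat >> h.py <<'E'
from scipy.spatial.transform import Rotation as Ro
def rows(*tg):
    "tg: (x,y,z m world, yaw deg of tool x) -> shift mm, rotvec deg in present tool axes"
    s=observe(); R=Ro.from_quat(s["ee_rot"]); p=np.array(s["tcp_pos"])
    print("now",np.round(p*1e3,1),"yaw",np.round(np.degrees(np.arctan2(R.as_matrix()[1,0],R.as_matrix()[0,0])),2),"F",np.round(s["contact_force"],1),"t",s["t"])
    for t in tg:
        G=Ro.from_euler('z',t[3],degrees=True)*Ro.from_euler('x',180,degrees=True)
        print(np.round(R.inv().apply(np.array(t[:3])-p)*1e3,1),np.round((R.inv()*G).as_rotvec(degrees=True),2))
st=np.array([.54605,.01733,-.04546])
def S(x,y): # station mm -> world
    return pose(st,[(x/1e3,y/1e3,0)])[0,:2]
E
python3 - <<'E'
from h import *
rows((.42,-.25,.36,15.75),(.42,-.25,.36,45))
print(S(35,-145),S(-120,0))
E
```

```text
now [ 176.8 -624.9  249.4] yaw 15.8 F [-0.1  0.3 -0.3] t 0.1
[ 336.1 -294.7 -110.1] [-0.1  -0.    0.05]
[ 336.1 -294.7 -110.1] [ -0.1   -0.03 -29.2 ]
[ 0.57442441 -0.12911075] [0.42617398 0.02278332]
```

>>> play_rows(
  targets=[
    {"z":-48},
    {"z":-96},
    {"x":36,"y":-32,"z":-110,"rz":-5},
    {"x":72,"y":-63,"z":-110,"rz":-10},
    {"x":108,"y":-95,"z":-110,"rz":-15},
    {"x":144,"y":-126,"z":-110,"rz":-20},
    {"x":180,"y":-158,"z":-110,"rz":-25},
    {"x":216,"y":-189,"z":-110,"rz":-30},
  ],
)

```text
invalid input at $.targets[0]: expected keys x, y, z, rx, ry, rz, grip
```

```bash
python3 - <<'E'
from h import *
rows((.45,-.15,.36,60),(.567,.263,.36,76.6)); print(np.round(observe()["qpos"],2))
E
```

```text
now [ 176.8 -624.9  249.4] yaw 15.8 F [-0.1  0.3 -0.3] t 0.1
[ 392.2 -382.7 -109.9] [-9.00e-02 -4.00e-02 -4.42e+01]
[ 617.3 -748.2 -109.3] [-9.00e-02 -6.00e-02 -6.08e+01]
[ 1.56  0.5  -0.43  1.55  0.22  1.14 -0.21]
```

All keys are required.

>>> play_rows(
  targets=[
    {"x":0,"y":0,"z":-48,"rx":0,"ry":0,"rz":0,"grip":0},
    {"x":0,"y":0,"z":-96,"rx":0,"ry":0,"rz":0,"grip":0},
    {"x":36,"y":-32,"z":-110,"rx":0,"ry":0,"rz":-5,"grip":0},
    {"x":72,"y":-63,"z":-110,"rx":0,"ry":0,"rz":-10,"grip":0},
    {"x":108,"y":-95,"z":-110,"rx":0,"ry":0,"rz":-15,"grip":0},
    {"x":144,"y":-126,"z":-110,"rx":0,"ry":0,"rz":-20,"grip":0},
    {"x":180,"y":-158,"z":-110,"rx":0,"ry":0,"rz":-25,"grip":0},
    {"x":216,"y":-189,"z":-110,"rx":0,"ry":0,"rz":-30,"grip":0},
  ],
)

```text
t: 0.9
tcp_pos: [0.3339, -0.3827, 0.3601]
ee_rot: [0.92, 0.391, -0.0, -0.0]
contact_force: [0.9, 0.3, 0.4]
finger_gap: 0.0857
gripper_force: 0.0
```

```bash
python3 - <<'E'
from h import *
rows((.44,-.15,.36,60),(.50,.05,.36,68),(.567,.263,.36,76.6)); print(np.round(observe()["qpos"],2))
E
```

```text
now [ 333.9 -382.7  360.1] yaw 46.0 F [0.9 0.3 0.4] t 0.9
[241.1 -85.3   0. ] [ -0.02   0.02 -14.  ]
[ 426.7 -181.1   -0. ] [-3.0e-02  1.0e-02 -2.2e+01]
[ 626.4 -280.8   -0. ] [-3.00e-02  1.00e-02 -3.06e+01]
[ 1.4   0.17 -0.68  1.75  0.11  1.26 -0.07]
```

>>> play_rows(
  targets=[
    {"x":47,"y":-16,"z":0,"rx":0,"ry":0,"rz":-3,"grip":0},
    {"x":94,"y":-33,"z":0,"rx":0,"ry":0,"rz":-6,"grip":0},
    {"x":141,"y":-50,"z":0,"rx":0,"ry":0,"rz":-9,"grip":0},
    {"x":188,"y":-67,"z":0,"rx":0,"ry":0,"rz":-12,"grip":0},
    {"x":235,"y":-85,"z":0,"rx":0,"ry":0,"rz":-15,"grip":0},
    {"x":278,"y":-106,"z":0,"rx":0,"ry":0,"rz":-17,"grip":0},
    {"x":321,"y":-128,"z":0,"rx":0,"ry":0,"rz":-19,"grip":0},
    {"x":364,"y":-150,"z":0,"rx":0,"ry":0,"rz":-21,"grip":0},
  ],
)

```text
t: 1.7
tcp_pos: [0.4796, -0.0175, 0.3603]
ee_rot: [0.835, 0.551, -0.0, 0.0]
contact_force: [1.8, -1.3, 0.8]
finger_gap: 0.0858
gripper_force: 0.0
```

```bash
python3 - <<'E'
from h import *
rows((.567,.263,.36,76.6)); print(np.round(observe()["qpos"],2))
E
```

```text
now [479.6 -17.5 360.3] yaw 66.85 F [ 1.8 -1.3  0.8] t 1.7
[292.3 -29.8   0. ] [ 0.02  0.05 -9.75]
[ 0.92  0.15 -1.03  1.81  0.14  1.26 -0.55]
```

>>> play_rows(
  targets=[
    {"x":43,"y":-4,"z":0,"rx":0,"ry":0,"rz":-2,"grip":0},
    {"x":86,"y":-9,"z":0,"rx":0,"ry":0,"rz":-4,"grip":0},
    {"x":129,"y":-13,"z":0,"rx":0,"ry":0,"rz":-5,"grip":0},
    {"x":172,"y":-17,"z":0,"rx":0,"ry":0,"rz":-7,"grip":0},
    {"x":215,"y":-22,"z":0,"rx":0,"ry":0,"rz":-8.5,"grip":0},
    {"x":258,"y":-26,"z":0,"rx":0,"ry":0,"rz":-9.7,"grip":0},
    {"x":292,"y":-30,"z":0,"rx":0,"ry":0,"rz":-9.7,"grip":0},
    {"x":292,"y":-30,"z":0,"rx":0,"ry":0,"rz":-9.7,"grip":0},
  ],
)

```text
t: 2.5
tcp_pos: [0.5654, 0.2671, 0.3595]
ee_rot: [0.783, 0.622, 0.0, -0.002]
contact_force: [-0.8, 0.8, -0.0]
finger_gap: 0.0854
gripper_force: 0.0
```

```bash
python3 - <<'E'
from h import *
rows((.567,.263,.195,76.6)); print(np.round(observe()["qpos"],2))
from rig import nose_length; print(nose_length)
E
```

```text
now [565.4 267.1 359.5] yaw 76.95 F [-0.8  0.8 -0. ] t 2.5
[ -4.2   3.  164.5] [-0.17 -0.19  0.35]
[ 0.21  0.52 -1.02  1.47  0.44  1.4  -1.05]
0.019
```

>>> play_rows(
  targets=[
    {"x":0,"y":0,"z":45,"rx":0,"ry":0,"rz":0,"grip":0},
    {"x":0,"y":0,"z":90,"rx":0,"ry":0,"rz":0,"grip":0},
    {"x":0,"y":0,"z":135,"rx":0,"ry":0,"rz":0,"grip":0},
    {"x":0,"y":0,"z":165,"rx":0,"ry":0,"rz":0,"grip":0},
    {"x":-10,"y":0,"z":165,"rx":0,"ry":0,"rz":0,"grip":0},
    {"x":-20,"y":0,"z":165,"rx":0,"ry":0,"rz":0,"grip":0},
    {"x":-27,"y":0,"z":165,"rx":0,"ry":0,"rz":0,"grip":0},
    {"x":-27,"y":0,"z":165,"rx":0,"ry":0,"rz":0,"grip":0},
  ],
)

```text
t: 3.3
tcp_pos: [0.5621, 0.2331, 0.1975]
ee_rot: [0.786, 0.618, 0.001, 0.001]
contact_force: [0.6, 0.8, -0.0]
finger_gap: 0.0852
gripper_force: 0.0
```

```bash
python3 - <<'E'
from h import *
import cv2
c=camera("top");i=c["img"][150:350,160:427,::-1]
cv2.imwrite("pics/t1.png",cv2.resize(cv2.convertScaleAbs(i,alpha=1.4),None,fx=3,fy=3,interpolation=cv2.INTER_CUBIC))
rows((.5441,.1658,.195,76.6))
E
```

```text
now [562.  234.  197.4] yaw 76.39 F [-0.2  0.1  0.6] t 3.35
[-70.5  -1.4   2.3] [ 0.18 -0.06 -0.21]
```

View pics/t1.png

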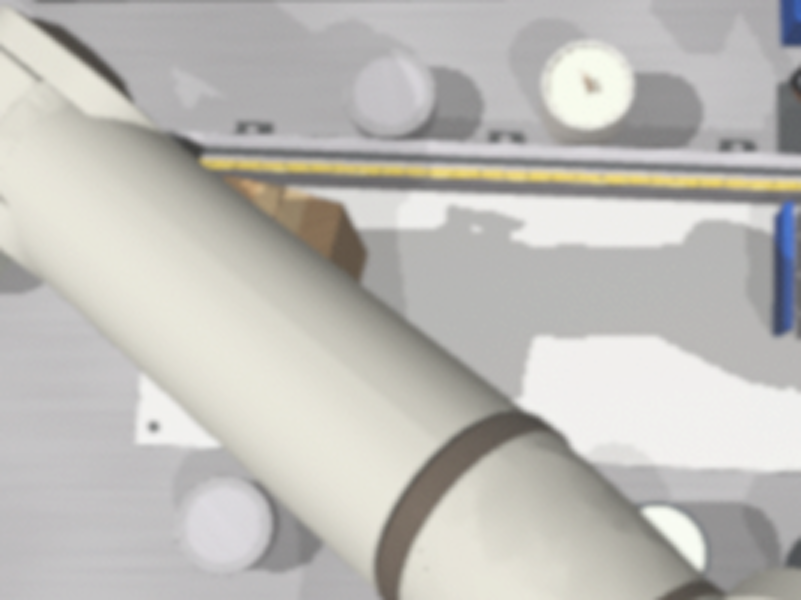

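The arm covers most of the carton, but its corner at (345,235) shows it is still standing. I'll start the push.

>>> play_rows(
  targets=[
    {"x":-4,"y":0,"z":2,"rx":0,"ry":0,"rz":0,"grip":0},
    {"x":-8,"y":0,"z":2,"rx":0,"ry":0,"rz":0,"grip":0},
    {"x":-11,"y":0,"z":2,"rx":0,"ry":0,"rz":0,"grip":0},
    {"x":-14,"y":0,"z":2,"rx":0,"ry":0,"rz":0,"grip":0},
    {"x":-17,"y":0,"z":2,"rx":0,"ry":0,"rz":0,"grip":0},
    {"x":-20,"y":0,"z":2,"rx":0,"ry":0,"rz":0,"grip":0},
    {"x":-23,"y":0,"z":2,"rx":0,"ry":0,"rz":0,"grip":0},
    {"x":-26,"y":0,"z":2,"rx":0,"ry":0,"rz":0,"grip":0},
  ],
)

```text
t: 4.15
tcp_pos: [0.5546, 0.2095, 0.1934]
ee_rot: [0.785, 0.619, 0.0, -0.0]
contact_force: [0.1, 3.1, 2.7]
finger_gap: 0.0853
gripper_force: 1.3
```

>>> play_rows(
  targets=[
    {"x":-5,"y":0,"z":0,"rx":0,"ry":0,"rz":0,"grip":0},
    {"x":-10,"y":0,"z":0,"rx":0,"ry":0,"rz":0,"grip":0},
    {"x":-15,"y":0,"z":0,"rx":0,"ry":0,"rz":0,"grip":0},
    {"x":-20,"y":0,"z":0,"rx":0,"ry":0,"rz":0,"grip":0},
    {"x":-25,"y":0,"z":0,"rx":0,"ry":0,"rz":0,"grip":0},
    {"x":-30,"y":0,"z":0,"rx":0,"ry":0,"rz":0,"grip":0},
    {"x":-35,"y":0,"z":0,"rx":0,"ry":0,"rz":0,"grip":0},
    {"x":-40,"y":0,"z":0,"rx":0,"ry":0,"rz":0,"grip":0},
  ],
)

```text
t: 4.95
tcp_pos: [0.5452, 0.1698, 0.1932]
ee_rot: [0.785, 0.619, -0.0, 0.0]
contact_force: [-0.2, -0.1, 1.8]
finger_gap: 0.0856
gripper_force: 0.5
```

```bash
python3 - <<'E'
import cv2
from rig import camera
i=camera("scene")["img"][130:330,220:487,::-1]
cv2.imwrite("pics/s1.png",cv2.resize(cv2.convertScaleAbs(i,alpha=1.4),None,fx=3,fy=3,interpolation=cv2.INTER_CUBIC))
E
```

```text
(no output)
```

View pics/s1.png

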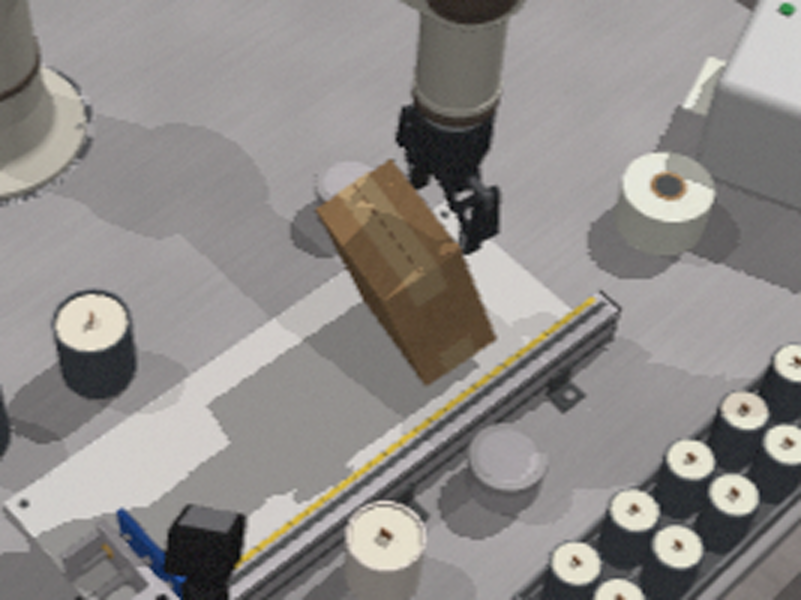

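The carton is tilting cleanly towards the stop, with its top face centred near (385,220). I'll keep pushing.

>>> play_rows(
  targets=[
    {"x":-5,"y":0,"z":0,"rx":0,"ry":0,"rz":0,"grip":0},
    {"x":-10,"y":0,"z":0,"rx":0,"ry":0,"rz":0,"grip":0},
    {"x":-15,"y":0,"z":0,"rx":0,"ry":0,"rz":0,"grip":0},
    {"x":-20,"y":0,"z":0,"rx":0,"ry":0,"rz":0,"grip":0},
    {"x":-25,"y":0,"z":0,"rx":0,"ry":0,"rz":0,"grip":0},
    {"x":-30,"y":0,"z":0,"rx":0,"ry":0,"rz":0,"grip":0},
    {"x":-36,"y":0,"z":0,"rx":0,"ry":0,"rz":0,"grip":0},
    {"x":-42,"y":0,"z":0,"rx":0,"ry":0,"rz":0,"grip":0},
  ],
)

```text
t: 5.8
tcp_pos: [0.5354, 0.1292, 0.1933]
ee_rot: [0.785, 0.619, -0.0, 0.0]
contact_force: [0.4, -0.7, -1.0]
finger_gap: 0.085
gripper_force: 0.0
```

>>> play_rows(
  targets=[
    {"x":-5,"y":0,"z":0,"rx":0,"ry":0,"rz":0,"grip":0},
    {"x":-5,"y":0,"z":0,"rx":0,"ry":0,"rz":0,"grip":0},
    {"x":20,"y":0,"z":-20,"rx":0,"ry":0,"rz":0,"grip":0},
    {"x":60,"y":0,"z":-45,"rx":0,"ry":0,"rz":0,"grip":0},
  ],
)

```text
t: 6.2
tcp_pos: [0.5495, 0.185, 0.2373]
ee_rot: [0.787, 0.617, -0.002, 0.0]
contact_force: [1.7, 0.1, 0.3]
finger_gap: 0.0854
gripper_force: 0.0
```

```bash
python3 - <<'E'
import cv2,numpy as np
from rig import camera
a=camera("scene")["img"][150:330,220:487,::-1]; b=camera("top")["img"][185:335,195:461,::-1]
f=lambda i,k:cv2.resize(cv2.convertScaleAbs(i,alpha=1.4),None,fx=k,fy=k,interpolation=cv2.INTER_CUBIC)
a,b=f(a,2),f(b,2)
o=np.zeros((a.shape[0]+b.shape[0]+0,534,3),np.uint8);o[:a.shape[0],:a.shape[1]]=a;o[-b.shape[0]:,:b.shape[1]]=b[:,:534]
cv2.imwrite("pics/s2.png",o[:,:])
print(o.shape)
cv2.imwrite("pics/s2.png",cv2.resize(o,None,fx=.9,fy=.9))
E
```

```text
(660, 534, 3)
```

View pics/s2.png

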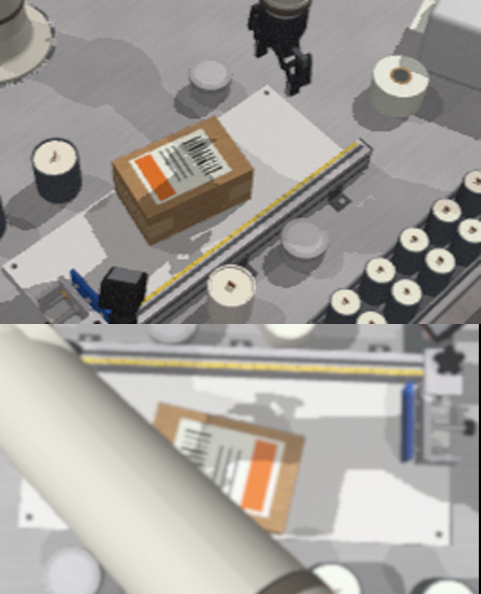

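The carton lies label up. Its top-view corners in this picture are about (160,403), (303,437) and (282,533). I'll fit its pose.

```bash
python3 - <<'E'
from h import *
uv=np.array([(160,403),(303,437),(282,533)])*1.0; uv=np.c_[uv[:,0]/1.8+195,(uv[:,1]-324)/1.8+185]
L=[(.065,.1,.098),(.065,-.1,.098),(-.065,-.1,.098)]
p,e=fit(L,uv,[.5,0,-.2]);print(p,e,"st",to(st,p)*1e3,np.degrees(p[2]-st[2]))
for a in[(65,100),(65,-100),(-65,-100),(-65,100)]: print(to(st,pose(p,[(a[0]/1e3,a[1]/1e3,0)])[0])*1e3)
print("tin/tumb", to(st,(.368,.215))*1e3, to(st,(.351,-.124))*1e3, S(-165,5),S(-110,5),S(35,0))
rows((*S(-165,5),.30,-2.6),(*S(-165,5),.30,-2.6+180))
print(np.round(observe()["qpos"],2))
E
```

```text
[ 0.50518222  0.01879018 -0.23996756] 1.836862206038404 st [-40.89191204  -0.39853299] -11.144462457407117
[42.21072166 85.15234235]
[   3.55404015 -111.07625132]
[-123.99454574  -85.94940834]
[-85.33786422 110.27918533]
tin/tumb [-186.84903498  189.37441624] [-188.42583933 -150.04790726] [0.38144769 0.02982315] [0.43639087 0.02732371] [0.58101384 0.01573945]
now [550.8 195.9 242.7] yaw 76.88 F [-0.7  0.4 -0.4] t 6.3
[-199.7 -127.   -59.7] [-0.12 -0.6  79.48]
[-199.7 -127.   -59.7] [   0.63   -0.12 -100.52]
[ 0.35  0.54 -1.    1.72  0.5   1.14 -1.02]
```

```bash
python3 - <<'E'
from h import *
rows((*S(-132,17),.24,166.2))
E
```

```text
now [550.8 195.9 242.7] yaw 76.88 F [-0.7  0.4 -0.4] t 6.3
[-182.3  -97.     0.6] [  0.6   -0.18 -89.32]
```

>>> play_rows(
  targets=[
    {"x":-22,"y":-12,"z":0,"rx":0,"ry":0,"rz":-8.5,"grip":0},
    {"x":-45,"y":-24,"z":0,"rx":0,"ry":0,"rz":-17,"grip":0},
    {"x":-68,"y":-36,"z":0,"rx":0,"ry":0,"rz":-25.5,"grip":0},
    {"x":-91,"y":-48,"z":0,"rx":0,"ry":0,"rz":-34,"grip":0},
    {"x":-114,"y":-60,"z":0,"rx":0,"ry":0,"rz":-42.5,"grip":0},
    {"x":-137,"y":-73,"z":0,"rx":0,"ry":0,"rz":-51,"grip":0},
    {"x":-160,"y":-85,"z":0,"rx":0,"ry":0,"rz":-59.5,"grip":0},
    {"x":-182,"y":-97,"z":0,"rx":0,"ry":0,"rz":-68,"grip":0},
  ],
)

```text
t: 7.1
tcp_pos: [0.4119, 0.0331, 0.238]
ee_rot: [0.302, 0.953, 0.0, -0.0]
contact_force: [1.1, -0.8, -0.2]
finger_gap: 0.0855
gripper_force: 0.0
```

>>> play_rows(
  targets=[
    {"x":0,"y":0,"z":0,"rx":0,"ry":0,"rz":-8.5,"grip":0},
    {"x":0,"y":0,"z":0,"rx":0,"ry":0,"rz":-17,"grip":0},
    {"x":0,"y":0,"z":0,"rx":0,"ry":0,"rz":-21,"grip":0},
    {"x":0,"y":0,"z":0,"rx":0,"ry":0,"rz":-21,"grip":0},
  ],
)

```text
t: 7.5
tcp_pos: [0.4127, 0.0336, 0.2383]
ee_rot: [0.126, 0.992, -0.0, 0.0]
contact_force: [-0.6, 0.6, 0.2]
finger_gap: 0.0851
gripper_force: 0.0
```

```bash
python3 - <<'E'
from h import *
rows((*S(-132,17),.055,166.2));print(np.round(observe()["qpos"],2))
E
```

```text
now [412.7  33.6 238.3] yaw 165.52 F [-0.6  0.6  0.2] t 7.5
[ -0.5   7.1 183.3] [-0.01  0.02 -0.68]
[ 1.15  0.42 -1.52  2.1   0.48  1.07  0.7 ]
```

>>> play_rows(
  targets=[
    {"x":0,"y":4,"z":35,"rx":0,"ry":0,"rz":0,"grip":0},
    {"x":0,"y":7,"z":70,"rx":0,"ry":0,"rz":-0.7,"grip":0},
    {"x":0,"y":7,"z":100,"rx":0,"ry":0,"rz":-0.7,"grip":0},
    {"x":0,"y":7,"z":100,"rx":0,"ry":0,"rz":-0.7,"grip":0},
  ],
)

```text
t: 7.9
tcp_pos: [0.4118, 0.0405, 0.1358]
ee_rot: [0.12, 0.993, -0.0, -0.003]
contact_force: [-0.8, 0.7, 0.7]
finger_gap: 0.0854
gripper_force: 0.0
```

```bash
python3 - <<'E'
from h import *
rows((*S(-132,17),.055,166.2));print(np.round(observe()["qpos"],2))
E
```

```text
now [411.8  40.5 135.8] yaw 166.19 F [-0.8  0.7  0.7] t 7.9
[-3.5  0.7 80.7] [-0.08 -0.33 -0.01]
[ 0.87  0.54 -1.24  2.19  0.67  0.89  0.54]
```

Good. I'll go down to pushing height and then look to check clearance.

>>> play_rows(
  targets=[
    {"x":0,"y":0,"z":25,"rx":0,"ry":0,"rz":0,"grip":0},
    {"x":0,"y":0,"z":48,"rx":0,"ry":0,"rz":0,"grip":0},
    {"x":0,"y":0,"z":66,"rx":0,"ry":0,"rz":0,"grip":0},
    {"x":0,"y":0,"z":78,"rx":0,"ry":0,"rz":0,"grip":0},
    {"x":0,"y":0,"z":80,"rx":0,"ry":0,"rz":0,"grip":0},
  ],
)

```text
t: 8.4
tcp_pos: [0.4148, 0.0408, 0.0586]
ee_rot: [0.121, 0.993, 0.0, -0.0]
contact_force: [0.2, 0.7, 0.8]
finger_gap: 0.0854
gripper_force: 0.0
```

```bash
python3 - <<'E'
from h import *
import cv2
i=camera("scene")["img"][150:330,220:487,::-1]
cv2.imwrite("pics/s3.png",cv2.resize(cv2.convertScaleAbs(i,alpha=1.4),None,fx=2.5,fy=2.5,interpolation=cv2.INTER_CUBIC))
rows((*S(-41,8),.055,177.4));print(np.round(observe()["qpos"],2))
E
```

```text
now [415.   40.8  58.9] yaw 166.16 F [-0.3  1.   0.2] t 8.45
[-91.1   8.4   3.9] [  0.03   0.02 -11.24]
[ 0.7   0.65 -1.04  2.23  0.87  0.75  0.39]
```

View pics/s3.png

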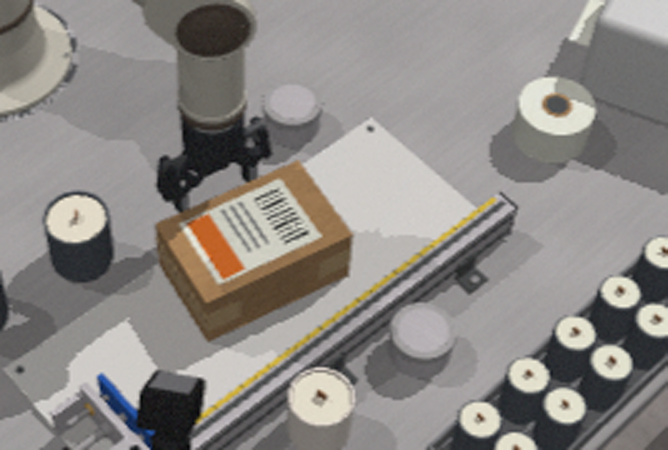

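The fingers are clear beside the carton's near long side and it lies label up. I'll push towards the fence, turning it square on the way.

>>> play_rows(
  targets=[
    {"x":-5,"y":0,"z":3,"rx":0,"ry":0,"rz":0,"grip":0},
    {"x":-10,"y":1,"z":4,"rx":0,"ry":0,"rz":0,"grip":0},
    {"x":-14,"y":1,"z":4,"rx":0,"ry":0,"rz":0,"grip":0},
    {"x":-18,"y":1,"z":4,"rx":0,"ry":0,"rz":0,"grip":0},
    {"x":-22,"y":2,"z":4,"rx":0,"ry":0,"rz":-1,"grip":0},
    {"x":-26,"y":2,"z":4,"rx":0,"ry":0,"rz":-2,"grip":0},
    {"x":-30,"y":3,"z":4,"rx":0,"ry":0,"rz":-3,"grip":0},
    {"x":-34,"y":3,"z":4,"rx":0,"ry":0,"rz":-4,"grip":0},
  ],
)

```text
t: 9.25
tcp_pos: [0.4481, 0.0353, 0.0541]
ee_rot: [0.085, 0.996, -0.0, -0.0]
contact_force: [-4.1, -1.7, -0.8]
finger_gap: 0.0854
gripper_force: 0.0
```

```bash
python3 - <<'E'
from h import *
rows((*S(-41,8),.055,177.4))
E
```

```text
now [448.1  35.3  54.1] yaw 170.29 F [-4.1 -1.7 -0.8] t 9.25
[-57.9   1.7  -1. ] [-0.01 -0.05 -7.11]
```

>>> play_rows(
  targets=[
    {"x":-5,"y":0,"z":-1,"rx":0,"ry":0,"rz":-1,"grip":0},
    {"x":-10,"y":0,"z":-1,"rx":0,"ry":0,"rz":-2,"grip":0},
    {"x":-15,"y":0,"z":-1,"rx":0,"ry":0,"rz":-3,"grip":0},
    {"x":-20,"y":1,"z":-1,"rx":0,"ry":0,"rz":-4,"grip":0},
    {"x":-25,"y":1,"z":-1,"rx":0,"ry":0,"rz":-5,"grip":0},
    {"x":-30,"y":1,"z":-1,"rx":0,"ry":0,"rz":-6,"grip":0},
    {"x":-35,"y":1,"z":-1,"rx":0,"ry":0,"rz":-7,"grip":0},
    {"x":-39,"y":1,"z":-1,"rx":0,"ry":0,"rz":-7.1,"grip":0},
  ],
)

```text
t: 10.05
tcp_pos: [0.4872, 0.0299, 0.0553]
ee_rot: [0.023, 1.0, 0.0, 0.0]
contact_force: [-3.7, -0.2, -0.1]
finger_gap: 0.0859
gripper_force: 0.0
```

>>> play_rows(
  targets=[
    {"x":-3,"y":0,"z":0,"rx":0,"ry":0,"rz":0,"grip":0},
    {"x":-6,"y":0,"z":0,"rx":0,"ry":0,"rz":0,"grip":0},
    {"x":-9,"y":0,"z":0,"rx":0,"ry":0,"rz":0,"grip":0},
    {"x":-11,"y":0,"z":0,"rx":0,"ry":0,"rz":0,"grip":0},
  ],
)

```text
t: 10.45
tcp_pos: [0.4981, 0.0293, 0.0553]
ee_rot: [0.023, 1.0, 0.0, 0.0]
contact_force: [-4.4, -0.5, 0.5]
finger_gap: 0.0851
gripper_force: 0.0
```

```bash
python3 - <<'E'
from h import *
rows((*S(-41,8),.055,177.4))
E
```

```text
now [498.1  29.3  55.3] yaw 177.32 F [-4.4 -0.5  0.5] t 10.45
[-7.4 -1.8  0.3] [ 0.02  0.01 -0.08]
```

>>> play_rows(
  targets=[
    {"x":-1,"y":0,"z":0,"rx":0,"ry":0,"rz":0,"grip":0},
    {"x":-2,"y":0,"z":0,"rx":0,"ry":0,"rz":0,"grip":0},
    {"x":-3,"y":0,"z":0,"rx":0,"ry":0,"rz":0,"grip":0},
    {"x":-3,"y":0,"z":0,"rx":0,"ry":0,"rz":0,"grip":0},
  ],
)

```text
t: 10.85
tcp_pos: [0.501, 0.029, 0.0553]
ee_rot: [0.024, 1.0, 0.0, 0.0]
contact_force: [-3.1, 1.1, -0.8]
finger_gap: 0.0853
gripper_force: 0.0
```

>>> play_rows(
  targets=[
    {"x":-1,"y":0,"z":0,"rx":0,"ry":0,"rz":0,"grip":0},
    {"x":-2,"y":0,"z":0,"rx":0,"ry":0,"rz":0,"grip":0},
    {"x":-2,"y":0,"z":0,"rx":0,"ry":0,"rz":0,"grip":0},
  ],
)

```text
t: 11.15
tcp_pos: [0.5031, 0.0289, 0.0553]
ee_rot: [0.024, 1.0, 0.0, 0.0]
contact_force: [-4.6, 0.9, -0.4]
finger_gap: 0.0857
gripper_force: 0.0
```

>>> play_rows(
  targets=[
    {"x":-1,"y":0,"z":0,"rx":0,"ry":0,"rz":0,"grip":0},
    {"x":-2,"y":0,"z":0,"rx":0,"ry":0,"rz":0,"grip":0},
    {"x":-2,"y":0,"z":0,"rx":0,"ry":0,"rz":0,"grip":0},
  ],
)

```text
t: 11.45
tcp_pos: [0.5044, 0.0287, 0.0552]
ee_rot: [0.023, 1.0, -0.0, -0.0]
contact_force: [-5.9, 0.1, 2.2]
finger_gap: 0.0856
gripper_force: 0.0
```

>>> play_rows(
  targets=[
    {"x":-1,"y":0,"z":0,"rx":0,"ry":0,"rz":0,"grip":0},
    {"x":-1,"y":0,"z":0,"rx":0,"ry":0,"rz":0,"grip":0},
  ],
)

```text
t: 11.65
tcp_pos: [0.5044, 0.0285, 0.0549]
ee_rot: [0.023, 1.0, -0.001, -0.001]
contact_force: [-7.6, 0.0, 1.6]
finger_gap: 0.0856
gripper_force: 0.0
```

>>> play_rows(
  targets=[
    {"x":-1,"y":0,"z":0,"rx":0,"ry":0,"rz":0,"grip":0},
    {"x":-2,"y":0,"z":0,"rx":0,"ry":0,"rz":0,"grip":0},
    {"x":-2,"y":0,"z":0,"rx":0,"ry":0,"rz":0,"grip":0},
  ],
)

```text
t: 11.95
tcp_pos: [0.5044, 0.0283, 0.0544]
ee_rot: [0.023, 1.0, -0.001, -0.003]
contact_force: [-13.1, -1.4, 3.6]
finger_gap: 0.085
gripper_force: 0.0
```

```bash
python3 - <<'E'
from h import *
import cv2
s=observe();print(np.round(s["torque"],2),np.round(s["contact_force"],1))
rows((*S(-41,8),.055,177.4),(*S(-60,8),.2,177.4))
b=camera("top")["img"][185:335,195:461,::-1]
cv2.imwrite("pics/t4.png",cv2.resize(cv2.convertScaleAbs(b,alpha=1.4),None,fx=3,fy=3,interpolation=cv2.INTER_CUBIC))
E
```

```text
[-0.06  1.94  0.33] [-13.1  -1.4   3.6]
now [504.4  28.3  54.4] yaw 177.39 F [-13.1  -1.4   3.6] t 11.95
[-1.1 -1.  -0.6] [-0.13 -0.33 -0.01]
[  18.8   -1.4 -145.5] [-0.13 -0.33 -0.01]
```

View pics/t4.png

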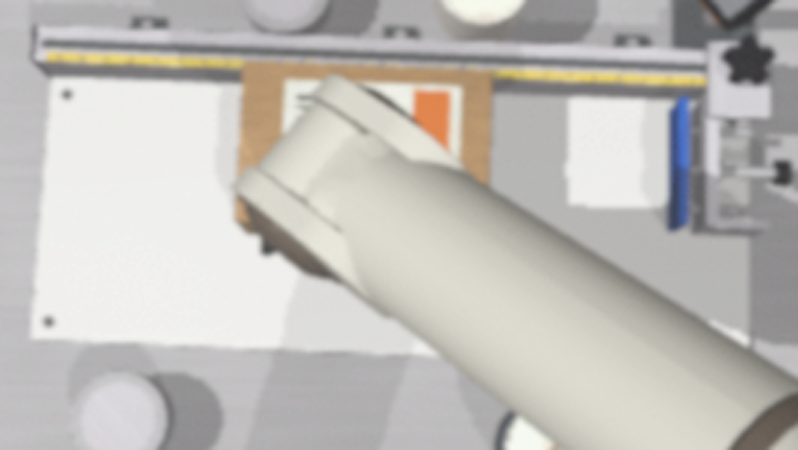

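The carton is flush with the fence: its far edge runs (246,60)–(492,70), parallel to the fence. Now I'll go round to its +y end.

```bash
python3 - <<'E'
from h import *
for p in[(246,60),(492,70)]: print(to(st,back(crop(p),.098))*1e3)
print(S(35,145))
E
```

```text
[ 99.59190484 101.28637264]
[ 98.87911964 -95.36699831]
[0.58760327 0.16058964]
```

>>> play_rows(
  targets=[
    {"x":10,"y":0,"z":0,"rx":0,"ry":0,"rz":0,"grip":0},
    {"x":25,"y":0,"z":0,"rx":0,"ry":0,"rz":0,"grip":0},
    {"x":25,"y":0,"z":-45,"rx":0,"ry":0,"rz":0,"grip":0},
    {"x":25,"y":0,"z":-90,"rx":0,"ry":0,"rz":0,"grip":0},
    {"x":25,"y":0,"z":-130,"rx":0,"ry":0,"rz":0,"grip":0},
    {"x":25,"y":0,"z":-130,"rx":0,"ry":0,"rz":0,"grip":0},
  ],
)

```text
t: 12.6
tcp_pos: [0.4875, 0.0308, 0.1907]
ee_rot: [0.024, 1.0, 0.0, 0.006]
contact_force: [0.5, 0.7, -0.4]
finger_gap: 0.0852
gripper_force: 0.0
```

```bash
python3 - <<'E'
from h import *
rows((*S(33,142),.2,87.4));print(np.round(observe()["qpos"],2))
E
```

```text
now [487.5  30.8 190.7] yaw 177.27 F [ 0.5  0.7 -0.4] t 12.6
[-91.9 131.4  -8.1] [ 0.55  0.5  89.87]
[ 0.88  0.59 -1.28  2.    0.66  1.05  0.82]
```

>>> play_rows(
  targets=[
    {"x":-12,"y":18,"z":-8,"rx":0,"ry":0,"rz":8.5,"grip":0},
    {"x":-24,"y":36,"z":-8,"rx":0,"ry":0,"rz":17,"grip":0},
    {"x":-37,"y":54,"z":-8,"rx":0,"ry":0,"rz":25.5,"grip":0},
    {"x":-50,"y":72,"z":-8,"rx":0,"ry":0,"rz":34,"grip":0},
    {"x":-62,"y":90,"z":-8,"rx":0,"ry":0,"rz":42.5,"grip":0},
    {"x":-74,"y":108,"z":-8,"rx":0,"ry":0,"rz":51,"grip":0},
    {"x":-84,"y":122,"z":-8,"rx":0,"ry":0,"rz":59.5,"grip":0},
    {"x":-92,"y":131,"z":-8,"rx":0.4,"ry":0.4,"rz":68,"grip":0},
  ],
)

```text
t: 13.4
tcp_pos: [0.5821, 0.1578, 0.1934]
ee_rot: [0.581, 0.814, -0.002, -0.002]
contact_force: [0.5, -0.1, 0.1]
finger_gap: 0.0853
gripper_force: 0.0
```

>>> play_rows(
  targets=[
    {"x":0,"y":0,"z":0,"rx":0,"ry":0,"rz":8.5,"grip":0},
    {"x":0,"y":0,"z":0,"rx":0,"ry":0,"rz":17,"grip":0},
    {"x":0,"y":0,"z":0,"rx":0,"ry":0,"rz":22,"grip":0},
    {"x":0,"y":0,"z":0,"rx":0,"ry":0,"rz":22,"grip":0},
  ],
)

```text
t: 13.8
tcp_pos: [0.5817, 0.1564, 0.1934]
ee_rot: [0.724, 0.69, -0.003, -0.002]
contact_force: [0.3, -0.0, 0.1]
finger_gap: 0.0853
gripper_force: 0.0
```

```bash
python3 - <<'E'
from h import *
rows((*S(33,142),.055,87.4),(*S(33,120),.055,87.4));print(np.round(observe()["qpos"],2))
E
```

```text
now [581.7 156.4 193.4] yaw 87.27 F [ 0.3 -0.   0.1] t 13.8
[  1.7   4.6 138.4] [-0.39  0.12 -0.13]
[-20.3   4.7 138.4] [-0.39  0.12 -0.13]
[ 0.27  0.57 -0.8   1.71  0.46  1.06 -0.72]
```

>>> play_rows(
  targets=[
    {"x":2,"y":4,"z":40,"rx":-0.4,"ry":0.1,"rz":0,"grip":0},
    {"x":2,"y":4,"z":80,"rx":-0.4,"ry":0.1,"rz":0,"grip":0},
    {"x":2,"y":4,"z":115,"rx":-0.4,"ry":0.1,"rz":0,"grip":0},
    {"x":2,"y":4,"z":136,"rx":-0.4,"ry":0.1,"rz":0,"grip":0},
    {"x":-6,"y":4,"z":138,"rx":-0.4,"ry":0.1,"rz":0,"grip":0},
    {"x":-12,"y":4,"z":138,"rx":-0.4,"ry":0.1,"rz":0,"grip":0},
  ],
)

```text
t: 14.4
tcp_pos: [0.5832, 0.1433, 0.0552]
ee_rot: [0.723, 0.691, -0.001, -0.001]
contact_force: [-0.4, -0.6, 0.0]
finger_gap: 0.0857
gripper_force: 0.0
```

```bash
python3 - <<'E'
from h import *
rows((*S(32,113),.055,87.4),(*S(32,-33),.055,87.4));print(np.round(observe()["qpos"],2))
E
```

```text
now [583.2 143.3  55.2] yaw 87.38 F [-0.4 -0.6  0. ] t 14.4
[-14.6   0.6   0.2] [-0.14  0.01 -0.02]
[-160.6    0.7    0.2] [-0.14  0.01 -0.02]
[ 0.21  0.74 -0.68  1.79  0.61  0.83 -0.81]
```

>>> play_rows(
  targets=[
    {"x":-4,"y":0,"z":0,"rx":0,"ry":0,"rz":0,"grip":0},
    {"x":-8,"y":0,"z":0,"rx":0,"ry":0,"rz":0,"grip":0},
    {"x":-11,"y":0,"z":0,"rx":0,"ry":0,"rz":0,"grip":0},
    {"x":-14,"y":0,"z":0,"rx":0,"ry":0,"rz":0,"grip":0},
    {"x":-17,"y":0,"z":0,"rx":0,"ry":0,"rz":0,"grip":0},
    {"x":-20,"y":0,"z":0,"rx":0,"ry":0,"rz":0,"grip":0},
    {"x":-24,"y":0,"z":0,"rx":0,"ry":0,"rz":0,"grip":0},
    {"x":-28,"y":0,"z":0,"rx":0,"ry":0,"rz":0,"grip":0},
  ],
)

```text
t: 15.2
tcp_pos: [0.5825, 0.1187, 0.0567]
ee_rot: [0.723, 0.691, 0.001, -0.001]
contact_force: [0.3, 5.4, 2.2]
finger_gap: 0.0856
gripper_force: 0.0
```

>>> play_rows(
  targets=[
    {"x":-5,"y":0,"z":0,"rx":0,"ry":0,"rz":0,"grip":0},
    {"x":-10,"y":0,"z":0,"rx":0,"ry":0,"rz":0,"grip":0},
    {"x":-15,"y":0,"z":0,"rx":0,"ry":0,"rz":0,"grip":0},
    {"x":-20,"y":0,"z":0,"rx":0,"ry":0,"rz":0,"grip":0},
    {"x":-25,"y":0,"z":0,"rx":0,"ry":0,"rz":0,"grip":0},
    {"x":-30,"y":0,"z":0,"rx":0,"ry":0,"rz":0,"grip":0},
    {"x":-35,"y":0,"z":0,"rx":0,"ry":0,"rz":0,"grip":0},
    {"x":-40,"y":0,"z":0,"rx":0,"ry":0,"rz":0,"grip":0},
  ],
)

```text
t: 16.0
tcp_pos: [0.5806, 0.0786, 0.0566]
ee_rot: [0.723, 0.691, 0.001, -0.001]
contact_force: [-0.8, 4.9, 1.3]
finger_gap: 0.0852
gripper_force: 0.0
```

```bash
python3 - <<'E'
from h import *
rows((*S(32,-33),.055,87.4));print(np.round(observe()["qpos"],2),np.round(observe()["torque"],2))
E
```

```text
now [580.6  78.6  56.6] yaw 87.43 F [-0.8  4.9  1.3] t 16.0
[-95.7   0.2   1.3] [ 0.02 -0.18  0.03]
[ 0.33  0.72 -0.68  1.83  0.61  0.81 -0.71] [ 0.86 -0.01  0.02]
```

>>> play_rows(
  targets=[
    {"x":-5,"y":0,"z":0,"rx":0,"ry":0,"rz":0,"grip":0},
    {"x":-10,"y":0,"z":0,"rx":0,"ry":0,"rz":0,"grip":0},
    {"x":-15,"y":0,"z":0,"rx":0,"ry":0,"rz":0,"grip":0},
    {"x":-20,"y":0,"z":0,"rx":0,"ry":0,"rz":0,"grip":0},
    {"x":-25,"y":0,"z":0,"rx":0,"ry":0,"rz":0,"grip":0},
    {"x":-30,"y":0,"z":0,"rx":0,"ry":0,"rz":0,"grip":0},
    {"x":-35,"y":0,"z":0,"rx":0,"ry":0,"rz":0,"grip":0},
    {"x":-40,"y":0,"z":0,"rx":0,"ry":0,"rz":0,"grip":0},
  ],
)

```text
t: 16.8
tcp_pos: [0.5788, 0.0385, 0.0565]
ee_rot: [0.723, 0.691, 0.001, -0.001]
contact_force: [0.6, 5.1, 2.3]
finger_gap: 0.0853
gripper_force: 0.0
```

>>> play_rows(
  targets=[
    {"x":-5,"y":0,"z":0,"rx":0,"ry":0,"rz":0,"grip":0},
    {"x":-10,"y":0,"z":0,"rx":0,"ry":0,"rz":0,"grip":0},
    {"x":-15,"y":0,"z":0,"rx":0,"ry":0,"rz":0,"grip":0},
    {"x":-20,"y":0,"z":0,"rx":0,"ry":0,"rz":0,"grip":0},
    {"x":-25,"y":0,"z":0,"rx":0,"ry":0,"rz":0,"grip":0},
    {"x":-30,"y":0,"z":0,"rx":0,"ry":0,"rz":0,"grip":0},
    {"x":-34,"y":0,"z":0,"rx":0,"ry":0,"rz":0,"grip":0},
    {"x":-38,"y":0,"z":0,"rx":0,"ry":0,"rz":0,"grip":0},
  ],
)

```text
t: 17.6
tcp_pos: [0.5769, 0.0004, 0.0564]
ee_rot: [0.723, 0.691, 0.001, -0.001]
contact_force: [1.3, 5.3, 1.7]
finger_gap: 0.0853
gripper_force: 0.0
```

```bash
python3 - <<'E'
from h import *
import cv2
rows((*S(32,-33),.055,87.4));print(np.round(observe()["torque"],2))
a=camera("scene")["img"][150:370,220:440,::-1]; b=camera("top")["img"][185:335,195:475,::-1]
f=lambda i,k:cv2.resize(cv2.convertScaleAbs(i,alpha=1.4),None,fx=k,fy=k,interpolation=cv2.INTER_CUBIC)
a,b=f(a,1.36),f(b,2)
o=np.zeros((600,560,3),np.uint8);o[:a.shape[0],:a.shape[1]]=a[:300];o[300:]=b
cv2.imwrite("pics/s5.png",o)
E
```

```text
now [5.769e+02 4.000e-01 5.640e+01] yaw 87.42 F [1.3 5.3 1.7] t 17.6
[-17.5   0.4   1.4] [-0.   -0.14  0.02]
[ 0.89 -0.06  0.  ]
```

View pics/s5.png

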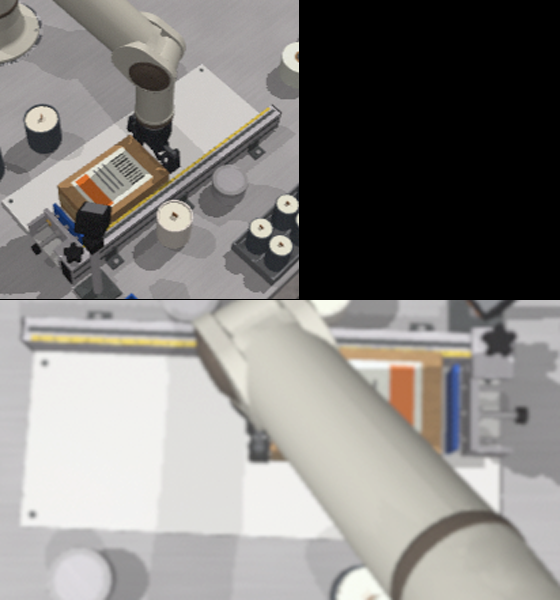

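The carton is along the fence and square, its leading end (bottom view, column 445) a little short of the blue plate (450–460). I'll finish slowly.

>>> play_rows(
  targets=[
    {"x":-2,"y":0,"z":0,"rx":0,"ry":0,"rz":0,"grip":0},
    {"x":-4,"y":0,"z":0,"rx":0,"ry":0,"rz":0,"grip":0},
    {"x":-6,"y":0,"z":0,"rx":0,"ry":0,"rz":0,"grip":0},
  ],
)

```text
t: 18.0
tcp_pos: [0.5764, -0.006, 0.056]
ee_rot: [0.723, 0.691, 0.0, -0.001]
contact_force: [0.3, 5.4, 2.2]
finger_gap: 0.0852
gripper_force: 0.0
```

>>> play_rows(
  targets=[
    {"x":-1,"y":0,"z":0,"rx":0,"ry":0,"rz":0,"grip":0},
    {"x":-2,"y":0,"z":0,"rx":0,"ry":0,"rz":0,"grip":0},
    {"x":-3,"y":0,"z":0,"rx":0,"ry":0,"rz":0,"grip":0},
  ],
)

```text
t: 18.3
tcp_pos: [0.5762, -0.0091, 0.0559]
ee_rot: [0.723, 0.691, 0.0, -0.001]
contact_force: [0.1, 5.4, 3.0]
finger_gap: 0.0855
gripper_force: 0.0
```

>>> play_rows(
  targets=[
    {"x":-1,"y":0,"z":0,"rx":0,"ry":0,"rz":0,"grip":0},
    {"x":-2,"y":0,"z":0,"rx":0,"ry":0,"rz":0,"grip":0},
  ],
)

```text
t: 18.5
tcp_pos: [0.5761, -0.0111, 0.0559]
ee_rot: [0.723, 0.691, 0.0, -0.001]
contact_force: [-0.2, 5.2, 1.4]
finger_gap: 0.0851
gripper_force: 0.0
```

>>> play_rows(
  targets=[
    {"x":-1,"y":0,"z":0,"rx":0,"ry":0,"rz":0,"grip":0},
    {"x":-2,"y":0,"z":0,"rx":0,"ry":0,"rz":0,"grip":0},
  ],
)

```text
t: 18.7
tcp_pos: [0.576, -0.0131, 0.0559]
ee_rot: [0.723, 0.691, 0.0, -0.001]
contact_force: [0.5, 5.1, 1.3]
finger_gap: 0.085
gripper_force: 0.0
```

>>> play_rows(
  targets=[
    {"x":-1,"y":0,"z":0,"rx":0,"ry":0,"rz":0,"grip":0},
    {"x":-2,"y":0,"z":0,"rx":0,"ry":0,"rz":0,"grip":0},
  ],
)

```text
t: 18.9
tcp_pos: [0.5759, -0.0151, 0.0559]
ee_rot: [0.723, 0.691, 0.0, -0.001]
contact_force: [0.4, 4.9, 2.4]
finger_gap: 0.0854
gripper_force: 0.0
```

>>> play_rows(
  targets=[
    {"x":-1,"y":0,"z":0,"rx":0,"ry":0,"rz":0,"grip":0},
    {"x":-1,"y":0,"z":0,"rx":0,"ry":0,"rz":0,"grip":0},
  ],
)

```text
t: 19.1
tcp_pos: [0.5758, -0.0164, 0.0559]
ee_rot: [0.723, 0.691, 0.0, -0.001]
contact_force: [-0.8, 4.9, 1.9]
finger_gap: 0.0857
gripper_force: 0.0
```

>>> play_rows(
  targets=[
    {"x":-1,"y":0,"z":0,"rx":0,"ry":0,"rz":0,"grip":0},
    {"x":-2,"y":0,"z":0,"rx":0,"ry":0,"rz":0,"grip":0},
  ],
)

```text
t: 19.3
tcp_pos: [0.5757, -0.0182, 0.0558]
ee_rot: [0.723, 0.691, 0.0, -0.001]
contact_force: [0.2, 3.6, 1.9]
finger_gap: 0.0856
gripper_force: 0.0
```

>>> play_rows(
  targets=[
    {"x":-1,"y":0,"z":0,"rx":0,"ry":0,"rz":0,"grip":0},
    {"x":-2,"y":0,"z":0,"rx":0,"ry":0,"rz":0,"grip":0},
  ],
)

```text
t: 19.5
tcp_pos: [0.5755, -0.0187, 0.0559]
ee_rot: [0.723, 0.691, 0.001, -0.002]
contact_force: [0.3, 10.5, 1.4]
finger_gap: 0.0852
gripper_force: 0.0
```

>>> play_rows(
  targets=[
    {"x":-1,"y":0,"z":0,"rx":0,"ry":0,"rz":0,"grip":0},
    {"x":-1,"y":0,"z":0,"rx":0,"ry":0,"rz":0,"grip":0},
  ],
)

```text
t: 19.7
tcp_pos: [0.5754, -0.0186, 0.0559]
ee_rot: [0.723, 0.691, 0.001, -0.002]
contact_force: [0.1, 9.5, 1.4]
finger_gap: 0.0858
gripper_force: 0.0
```

The carton has met the stop. I'll press to about 14–15 N.

>>> play_rows(
  targets=[
    {"x":-1,"y":0,"z":0,"rx":0,"ry":0,"rz":0,"grip":0},
    {"x":-1,"y":0,"z":0,"rx":0,"ry":0,"rz":0,"grip":0},
    {"x":-1,"y":0,"z":0,"rx":0,"ry":0,"rz":0,"grip":0},
  ],
)

```text
t: 20.0
tcp_pos: [0.5754, -0.0186, 0.0559]
ee_rot: [0.722, 0.691, 0.002, -0.002]
contact_force: [0.2, 12.0, 1.1]
finger_gap: 0.0854
gripper_force: 0.0
```

```bash
python3 - <<'E'
from h import *
s=observe();print(np.round(s["torque"],2),np.round(s["contact_force"],1)); rows((*S(32,-33),.055,87.4))
E
```

```text
[ 2.03 -0.02 -0.19] [ 0.2 12.   1.1]
now [575.4 -18.6  55.9] yaw 87.5 F [ 0.2 12.   1.1] t 20.0
[1.6 1.1 0.9] [-0.06 -0.33  0.1 ]
```

>>> play_rows(
  targets=[
    {"x":-1,"y":0,"z":0,"rx":0,"ry":0,"rz":0,"grip":0},
    {"x":-1,"y":0,"z":0,"rx":0,"ry":0,"rz":0,"grip":0},
    {"x":-1,"y":0,"z":0,"rx":0,"ry":0,"rz":0,"grip":0},
    {"x":-1,"y":0,"z":0,"rx":0,"ry":0,"rz":0,"grip":0},
  ],
)

```text
t: 20.4
tcp_pos: [0.5754, -0.0186, 0.056]
ee_rot: [0.722, 0.692, 0.002, -0.003]
contact_force: [-0.3, 13.4, 0.2]
finger_gap: 0.0849
gripper_force: 0.0
```

>>> play_rows(
  targets=[
    {"x":1,"y":0,"z":0,"rx":0,"ry":0,"rz":0,"grip":0},
    {"x":4,"y":0,"z":0,"rx":0,"ry":0,"rz":0,"grip":0},
    {"x":10,"y":0,"z":0,"rx":0,"ry":0,"rz":0,"grip":0},
    {"x":25,"y":0,"z":0,"rx":0,"ry":0,"rz":0,"grip":0},
    {"x":50,"y":0,"z":0,"rx":0,"ry":0,"rz":0,"grip":0},
    {"x":80,"y":0,"z":-40,"rx":0,"ry":0,"rz":0,"grip":0},
    {"x":110,"y":0,"z":-80,"rx":0,"ry":0,"rz":0,"grip":0},
    {"x":140,"y":0,"z":-120,"rx":0,"ry":0,"rz":0,"grip":0},
  ],
)

```text
t: 21.2
tcp_pos: [0.5814, 0.1164, 0.1764]
ee_rot: [0.724, 0.69, -0.001, -0.001]
contact_force: [1.2, 0.4, 0.0]
finger_gap: 0.0855
gripper_force: 0.0
```

>>> play_rows(
  targets=[
    {"x":40,"y":0,"z":-20,"rx":0,"ry":0,"rz":0,"grip":0},
    {"x":80,"y":0,"z":-40,"rx":0,"ry":0,"rz":0,"grip":0},
    {"x":120,"y":0,"z":-60,"rx":0,"ry":0,"rz":0,"grip":0},
    {"x":120,"y":0,"z":-60,"rx":0,"ry":0,"rz":0,"grip":0},
  ],
)

```text
t: 21.6
tcp_pos: [0.5867, 0.2445, 0.2394]
ee_rot: [0.72, 0.694, 0.003, -0.002]
contact_force: [-0.3, 1.3, -0.0]
finger_gap: 0.0855
gripper_force: 0.0
```

```bash
python3 - <<'E'
from h import *
import cv2
a=camera("scene")["img"][170:350,230:440,::-1]; b=camera("top")["img"][190:310,290:470,::-1]
f=lambda i,k:cv2.resize(cv2.convertScaleAbs(i,alpha=1.4),None,fx=k,fy=k,interpolation=cv2.INTER_CUBIC)
a,b=f(a,1.3),f(b,3)
o=np.zeros((600,560,3),np.uint8);o[:a.shape[0],:a.shape[1]]=a;o[240:,:540]=b
cv2.imwrite("pics/s6.png",o)
E
```

```text
(no output)
```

View pics/s6.png

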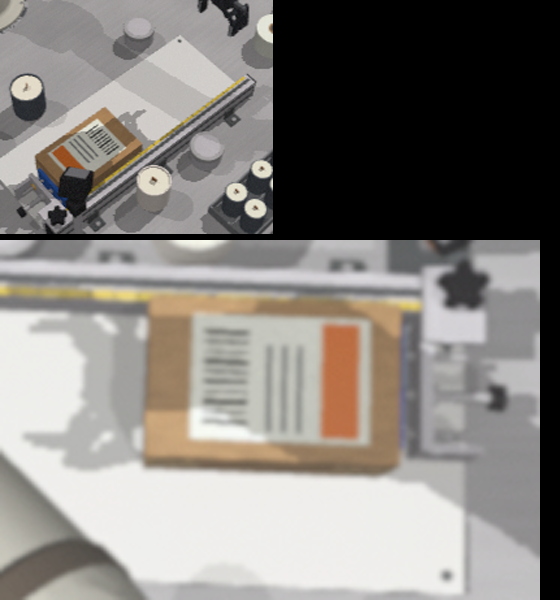

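The carton lies label up in the corner, square with the fence along (150,296)–(402,304), and its right end is at the blue plate near column 402. I'll check the fence gap numerically.

```bash
python3 - <<'E'
from h import *
for p in[(150,296),(402,304),(144,460),(397,467)]:
    uv=(290+(p[0]+.5)/3-.5,190+(p[1]-240+.5)/3-.5); print(to(st,back(uv,.098))*1e3)
import cv2
# sub-pixel: far edge (carton top vs yellow strip) & dark gaps, sampled columns
i=camera("top")["img"].astype(int)
for u in(345,365,385,405,420): print(u,[tuple(map(int,i[v,u])) for v in range(204,214)])
E
```

```text
[ 96.33166646 -50.04267354]
[  97.44455384 -250.08203624]
[-35.29435801 -49.91813101]
[ -32.86811298 -246.88253432]
345 [(82, 82, 83), (95, 95, 94), (127, 123, 115), (139, 130, 107), (139, 122, 88), (140, 116, 84), (141, 116, 86), (141, 116, 86), (141, 116, 86), (141, 115, 86)]
365 [(95, 96, 97), (81, 82, 83), (101, 100, 100), (130, 125, 114), (143, 131, 102), (143, 124, 88), (142, 117, 86), (144, 117, 87), (144, 117, 87), (137, 113, 86)]
385 [(115, 114, 116), (87, 88, 88), (84, 85, 86), (106, 105, 106), (127, 122, 116), (129, 119, 95), (117, 100, 71), (106, 88, 65), (104, 85, 65), (103, 84, 64)]
405 [(141, 139, 142), (111, 110, 112), (82, 83, 84), (87, 87, 88), (105, 103, 102), (108, 102, 93), (105, 93, 73), (104, 87, 62), (103, 84, 63), (101, 82, 62)]
420 [(146, 144, 147), (128, 127, 129), (99, 99, 101), (84, 85, 87), (107, 106, 107), (139, 134, 125), (151, 141, 114), (146, 130, 95), (138, 116, 85), (134, 109, 80)]
```

```bash
python3 - <<'E'
import cv2,numpy as np
from rig import camera
a=cv2.resize(cv2.imread("pics/t4.png"),None,fx=1/3,fy=1/3,interpolation=cv2.INTER_AREA)[:,:,::-1]/1.4
b=camera("top")["img"][185:335,195:475].astype(float)
def prof(i,u):
    p=i[8:34,u-195]; g=cv2.resize(p[:,None],(1,26*10),interpolation=cv2.INTER_CUBIC)[:,0]
    y=(np.arange(260)+.5)/10-.5+193
    s=(g[:,0]-g[:,2])/g[:,0]
    k=np.argmax(s>.18); m=(y<y[k]+.1)&(y>y[k]-5); d=y[m][np.argmin(g[m,0])]
    return round(d,1),round(y[k],1),round(y[np.argmax(s>.33)],1)
for n,i,us in(("t4",a,(225,250,262,285,300,320,340,352)),("end",b,(225,262,300,320,345,355,365,380,395,405,415,420))):
    for u in us: 
        r=prof(i,u); print(n,u,r,round(r[2]-r[0],1))
E
```

```text
t4 225 (np.float64(199.6), np.float64(202.2), np.float64(203.0)) 3.4
t4 250 (np.float64(200.6), np.float64(203.2), np.float64(204.0)) 3.4
t4 262 (np.float64(201.0), np.float64(203.6), np.float64(204.4)) 3.4
t4 285 (np.float64(201.8), np.float64(205.0), np.float64(206.0)) 4.2
t4 300 (np.float64(202.2), np.float64(205.6), np.float64(206.8)) 4.6
t4 320 (np.float64(203.2), np.float64(206.4), np.float64(207.4)) 4.2
t4 340 (np.float64(203.8), np.float64(207.0), np.float64(208.0)) 4.2
t4 352 (np.float64(204.2), np.float64(207.2), np.float64(208.6)) 4.4
end 225 (np.float64(192.6), np.float64(192.6), np.float64(192.6)) 0.0
end 262 (np.float64(201.0), np.float64(203.6), np.float64(204.4)) 3.4
end 300 (np.float64(202.6), np.float64(205.2), np.float64(205.8)) 3.2
end 320 (np.float64(203.2), np.float64(206.2), np.float64(206.8)) 3.6
end 345 (np.float64(204.2), np.float64(206.6), np.float64(207.8)) 3.6
end 355 (np.float64(204.6), np.float64(207.6), np.float64(208.4)) 3.8
end 365 (np.float64(204.8), np.float64(207.4), np.float64(208.4)) 3.6
end 380 (np.float64(205.4), np.float64(208.6), np.float64(209.6)) 4.2
end 395 (np.float64(206.4), np.float64(208.6), np.float64(209.8)) 3.4
end 405 (np.float64(206.4), np.float64(209.2), np.float64(210.2)) 3.8
end 415 (np.float64(206.8), np.float64(209.8), np.float64(210.6)) 3.8
end 420 (np.float64(206.8), np.float64(209.6), np.float64(210.8)) 4.0
```

The edge profiles match those seen when it was pressed against the fence, so there is no measurable gap. The stop gave a solid 13 N and the robot is clear, so I'll hand in.

```bash
python3 -c "
from rig import close_job
print(close_job())"
```

```text
the job is handed in; nothing more can be done
None
```

The job is handed in: the carton lies label up on the bed, square against the fence with no gap I could measure, and was pressed to about 13 N against the end stop and left there; the robot is clear and I touched nothing else.

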